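Close the vacuum sealer's heavy cover and start it

TASK

The vacuum sealer is loaded: push its heavy open cover over and down slowly, without letting it slam, and press it onto its rubber seal firmly enough that it stays pressed against the seal when you let go, but never lean on it hard. Then, with the cover sealed, press the start button fully down and let go. Leave the other things on the table where they are.

Things in the scene. Friction and masses are not known exactly. Their poses are not given: they have to be found in the camera images.
- sealer: Chamber vacuum sealer fixed to the table: steel chamber 220 (x) by 240 (y) mm, 80 mm high; white control side 90 mm wide, as high and as deep, along its -y side; pump housing behind it (to x = +143 mm, 50 mm high). Origin: centre of the chamber's underside; x points from its front edge to the hinge, y along the hinge, z up. Turned by up to 0.4 rad.
- cover (a joint): Hinge angle of the cover, rad: near 0 closed, 1.57 upright; starts open, 1.2 to 1.5. The hinge is stiff by friction (1.2 N m, enough to bear the cover's weight): the cover stays where it is left, needs 1 to 7 N to turn, but a shove makes it coast and slam. Slower than 0.9 rad/s is gentle.
- cover_hinge (a point): Point on the hinge axis at mid-width, 90 mm above the table. The cover is a plain slab without handle, 215 mm long from the hinge, 240 mm wide, 18 mm thick, 0.65 to 0.9 kg; its underside passes through the hinge axis. When closed it lies level over the chamber.
- cover_push (a point): Point on the flat outer face of the cover (top face when closed, the side away from the robot when open), 180 mm from the hinge, mid-width; z is the outward normal, -x points to the free edge, 35 mm farther. Push here, do not grip. A push of 12 to 17 N straight down here seals the closed cover; over 20 N is too much.
- rim_front (a point): Fixed point mid-way along the front rim, 207 mm from the hinge, 90 mm above the table, where the seal's top nominally is. The floating rubber seal (8 N per mm) stands up to 9 mm higher or lower from one start to the next, unmeasured, so the cover meets it somewhere between joint -0.045 and 0.045. After letting go, the stiff hinge must keep 7 N on the seal.
- start (a joint): Travel of the start button in m: 0 up, 0.006 fully down (5 N, springs back).
- start_top (a point): Centre of the top of the round grey start button, 30 mm wide, on the white control side; pressed straight down.

How it is judged:
By the outcome, as a careful person would: the job done as asked, in the order asked, and still so for the second after the job is handed in, with the robot touching nothing.
It also fails if it takes over 64 s, if anything falls off the work surface, if the arm or the gripper's body presses on something with over 40 N, if the wrist force passes 120 N, or if a joint passes its speed limit or range.

ROBOT

A 6-joint arm with a two-finger parallel gripper is mounted at the origin on the work surface. World frame = base frame: x ahead of the robot, y to its left, z up, the work surface at z = 0. Lengths are in m, angles in degrees, forces in N, time in s.
With the tool pointing down it reaches from about 0.35 to 0.875 m from the base axis. Payload 4.2 kg.
Tool frame: the origin (TCP) lies at the very end of the fingers, on their centre line; the grasp point (between the pads) lies 19 mm behind it; z points along the fingers, y is the line along which they close (so a half turn about z gives the same grasp; the last joint's range is limited). The gripper opens to 87 mm and grips with 3 to 60 N. Pads are 19 mm wide; open, the fingers measure 117 mm over their backs; the gripper's body (75 mm by 190 mm) begins 51 mm behind the grasp point.
Start: joints at [-56.688, 22.042, 0.453, 0, -68.411, -14.817], TCP at [0.198, -0.593, 0.223] pointing down, gripper open.
Joint ranges: [-179.83, 179.83], [-69.29, 118.12], [-61.27, 80.66], [-181.25, 117.63], [-171.15, -9.14], [-177.46, 177.46]. Speed limits (degrees/s): [159.86, 159.86, 180, 180, 180, 180].

INTERFACE

Orientations are given as a 3x3 rotation matrix whose columns are the frame's x, y, z axes.
In Python, from station import sense, cams, r gives the robot as it stands. The module is installed in compiled form; this text tells all that it offers.
- The arm moves only by the tool step_arm, never from a script. Its argument "targets" is text: rows parted by semicolons, each of 4 numbers parted by spaces: the shift along the tool's x, y, z in cm, then the turn about the tool's z in degrees. In form: x y z turn; .... A call has 1 to 12 rows; each row shifts and turns the commanded pose from where the row before left it, along the tool's axes as they then stand; what a row does not reach is not made up. A row lasts 1/12 s, in which the tool goes at most 41.7 mm and 7.16 degrees, less where a joint would pass 70% of its speed; a pose out of reach is approached as far as the arm can. A call with a gripper value outside its range is refused whole. "claw" is the finger opening in cm, from 0 to 8.7, set as the call begins (left out, the last holds). The fingers move at their own pace and stop on an object; the grip force is fixed at half the most. Time passes only in rows, so rows that do not move let the fingers close. It gives the time, the measured TCP pose, the force, the opening and the grip force at its end, in the units of the state.
- sense(): the state, without advancing time (a new reading comes with each control period).
- cams.capture(name): name is "scene" or "top"; returns a dict with "frame" (400x640x3 uint8, blue, green, red), "vertical_fov" (degrees; the focal length in pixels is half the picture's height over the tangent of half this angle, whatever the lens; pixels are square), "cx", "cy" (the principal point, pixels), "eye" and "rotation" of the camera in the world. Camera axes: x right, y down, z forward; pixel columns grow to the right and rows downward; lengths in m; the calibration is good to about 2 mm. A picture is of the moment at which its call begins. There is no depth.
- r.finish_job(): hands the job in; it is judged then, once.
The state is a dict: "time_s": time; "joints": joint angles; "joint_velocities": joint speeds; "effort": joint torques, N m; "tcp_pos": TCP position; "ee_rot": TCP orientation; "wrist_force": force on the tool from outside, world axes, zero at the start; "moment": the same for the moment, N m; "gripper_width": opening from 0.0 (shut) to 1.0 (fully open); "gripper_force": force on a finger pad.
Only numpy, scipy, OpenCV 4.12 (cv2) and the standard library are available. Lean on these libraries where they do the work, as an engineer would, in place of code of your own. Each camera call takes 0.05 s, during which the arm holds its last target. There are 200 camera calls.

## Working session

There is one attempt and no reset: what is moved stays moved. The work goes in short steps, Python scripts to look and compute and a tool call to move; the robot and the scene stay as the last step left them, time stands still between calls to the robot, and variables do not carry over. Pictures are saved under pics/ and viewed, at most 10 in all, crops included, and the job is handed in when it is done.

Besides the shell and the picture viewer there is one more tool, called after "Emit:" as name(argument=value, ...) on one line, values as JSON. step_arm: Moves the arm, as the interface text tells. Its arguments: {"type":"object","properties":{"targets":{"type":"string"},"claw":{"type":"number"}},"required":["targets"]}

```bash
mkdir -p pics; python3 - <<'E'
from station import sense,cams,r
import cv2,numpy as np
s=sense();print(s['time_s'],s['tcp_pos'],s['ee_rot'],s['wrist_force'])
for n in("scene","top"):
    c=cams.capture(n);cv2.imwrite(f'pics/{n}0.png',c['frame']);print(n,c['vertical_fov'],c['cx'],c['cy'],c['eye'],c['rotation'])
E
```

```text
0.0 [ 0.19808238 -0.59213985  0.22144935] [[-9.48406838e-01 -3.17054911e-01 -8.08117956e-04]
 [-3.17055920e-01  9.48404628e-01  2.05092639e-03]
 [ 1.16166527e-04  2.20133119e-03 -9.99997570e-01]] [-0.53545136 -0.33910166 -0.05753436]
scene 43.945318229386274 321.07036135560054 211.25611042940568 [ 0.44838366 -0.42790973  0.65303148] [[ 0.98485081 -0.12799911  0.11698341]
 [-0.172581   -0.7891679   0.58943178]
 [ 0.01687281 -0.60069148 -0.79930286]]
top 56.02986127235194 316.4224686629911 207.11762349381755 [ 0.47858859 -0.01209581  0.74973788] [[-0.02932224 -0.99873988  0.0407292 ]
 [-0.99942327  0.02859541 -0.01831479]
 [ 0.01712704 -0.04124274 -0.99900235]]
```

View pics/scene0.png

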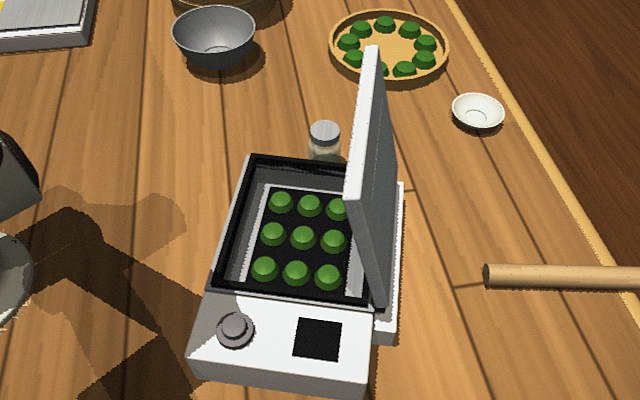

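View pics/top0.png

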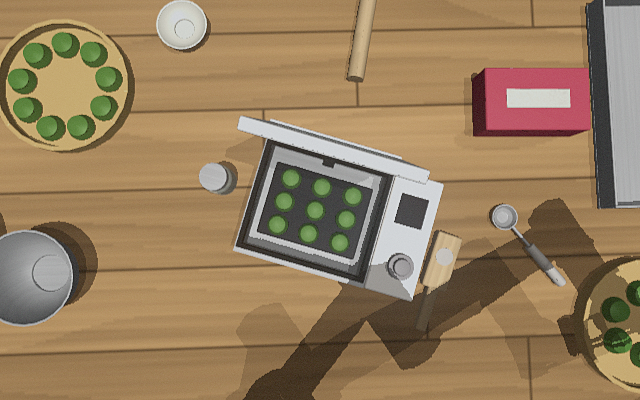

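The scene view shows the sealer with its cover open, the button at about (235,325) and the control panel towards the camera. In the top view the chamber's front-left corner is at about (235,250), the panel corners are at (413,300) and (442,183), the button is at about (401,266), and the cover's free edge runs from (240,118) to (429,172).

```bash
cat >h.py <<'E'
import numpy as np,cv2
from station import sense,cams,r
def ray(c,u,v):
    f=c['frame'].shape[0]/2/np.tan(np.radians(c['vertical_fov'])/2)
    d=np.array(c['rotation'])@np.array([(u-c['cx'])/f,(v-c['cy'])/f,1]);return np.array(c['eye']),d/np.linalg.norm(d)
def onz(c,u,v,z):
    e,d=ray(c,u,v);return e+d*(z-e[2])/d[2]
def tri(c1,p1,c2,p2):
    e1,d1=ray(c1,*p1);e2,d2=ray(c2,*p2)
    t=np.linalg.lstsq(np.c_[d1,-d2],e2-e1,rcond=None)[0];a=e1+d1*t[0];b=e2+d2*t[1];return (a+b)/2,np.linalg.norm(a-b)
E
python3 - <<'E'
from h import *
np.set_printoptions(precision=4,suppress=True)
t=cams.capture('top');s=cams.capture('scene')
A,B,C=[onz(t,*p,.08)for p in((235,250),(413,300),(442,183))]
print(A,B,C,np.linalg.norm(A-B),np.linalg.norm(C-B),np.arctan2(*(C-B)[1::-1]),np.arctan2(-(A-B)[0],(A-B)[1]))
print(tri(t,(402,265),s,(235,323)))
a=cv2.resize(t['frame'][110:310,225:455],None,fx=3.4,fy=3,interpolation=2)[:600,:782]
cv2.imwrite('pics/a.png',cv2.resize(t['frame'][105:310,225:455],None,fx=2.9,fy=2.9,interpolation=2))
cv2.imwrite('pics/b.png',cv2.resize(s['frame'][190:400,180:410],None,fx=2.8,fy=2.8,interpolation=2))
E
```

```text
[0.4341 0.1218 0.08  ] [ 0.3362 -0.1907  0.08  ] [ 0.5428 -0.2514  0.08  ] 0.32753263264598265 0.21532620101834804 -0.28575478084759354 -0.30359451096122697
(array([ 0.4004, -0.1683,  0.1016]), np.float64(0.001447870067501849))
```

View pics/a.png

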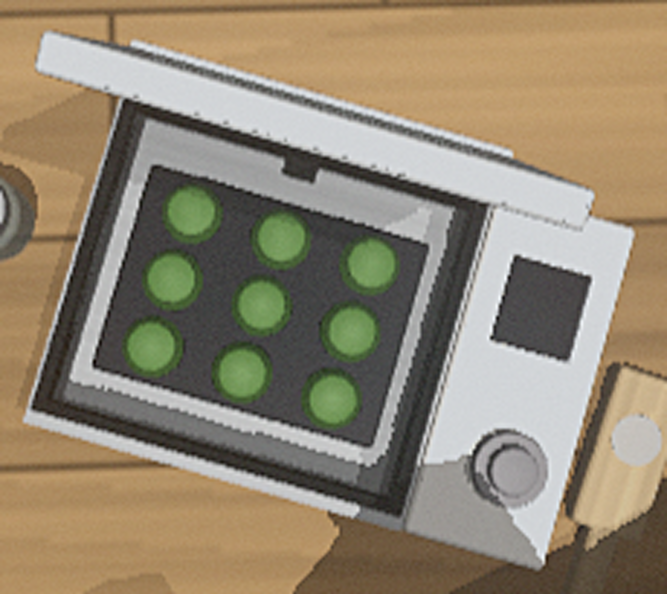

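View pics/b.png

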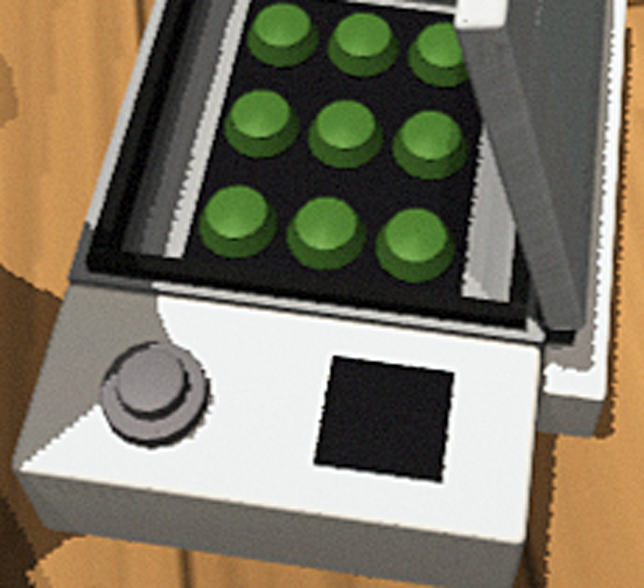

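The crops show the button's cap centred at (402,268) in the top view and (234,327) in the scene view. The panel corners are at (412,301) and (444,184), and the cover's outer free edge has its middle at about (335,143).

```bash
python3 - <<'E'
from h import *
np.set_printoptions(precision=4,suppress=True)
t=cams.capture('top');s=cams.capture('scene')
A,B,C=[onz(t,*p,.08)for p in((233.6,249),(412.2,300.9),(443.6,184.3))]
print(A,B,C,np.linalg.norm(A-B),np.linalg.norm(C-B))
yaw=np.mean([np.arctan2(*(C-B)[1::-1]),np.arctan2(-(A-B)[0],(A-B)[1])])
X=np.array([np.cos(yaw),np.sin(yaw),0]);Y=np.array([-np.sin(yaw),np.cos(yaw),0])
O=np.mean([A+.11*X-.12*Y,B+.11*X+.21*Y,C-.11*X+.21*Y],0);O[2]=0
print('yaw',yaw,'O',O);b=tri(t,(402.2,268.1),s,(234.3,327.5));print('button',b,(b[0]-O)@X,(b[0]-O)@Y)
# cover free edge outer mid & corners: theta
from scipy.optimize import brentq
for p,(ro,th) in {(335,143.3):(0,.018),(240.5,116):(.12,.018),(429.5,170.5):(-.12,.018),(237.8,130.2):(.12,0),(426,183.6):(-.12,0)}.items():
  for hx in (.11,):
    e,d=ray(t,*p); k=(ro-(e-O)@Y)/(d@Y) if 0 else None
    f=lambda a:None
    best=[]
    for a in np.arange(1.0,1.7,.005):
        P=O+X*(hx-.215*np.cos(a)+th*np.sin(a))+np.array([0,0,.09+.215*np.sin(a)+th*np.cos(a)])+Y*ro
        w=P-e;best.append((np.linalg.norm(w-(w@d)*d),a))
    print(p,min(best))
st=sense();R=np.array(st['ee_rot'])
print('hinge',O+.11*X,'turn for tool y ->+Y deg',[np.degrees(np.arctan2(sg*(Y@R[:,0])*-1,sg*(Y@R[:,1]))) for sg in(1,-1)])
E
```

```text
[0.436  0.1242 0.08  ] [ 0.3347 -0.1893  0.08  ] [ 0.5404 -0.2542  0.08  ] 0.32945297818227326 0.21572160688208147
yaw -0.3092261873574975 O [ 0.5024 -0.0223  0.    ]
button (array([ 0.3963, -0.1703,  0.0943]), np.float64(0.0029085541739979)) -0.056006543636210514 -0.17323883397486692
(335, 143.3) (np.float64(0.0001800915766906363), np.float64(1.3199999999999932))
(240.5, 116) (np.float64(0.0020938228034704026), np.float64(1.3199999999999932))
(429.5, 170.5) (np.float64(0.0017835627739560631), np.float64(1.3199999999999932))
(237.8, 130.2) (np.float64(0.0028075899620750217), np.float64(1.324999999999993))
(426, 183.6) (np.float64(0.0007266285583966846), np.float64(1.329999999999993))
hinge [ 0.6072 -0.0558  0.    ] turn for tool y ->+Y deg [np.float64(36.20949786781842), np.float64(-143.7905021321816)]
```

Emit:
step_arm(targets="0 0 -1.5 6; 0 0 -2.5 6; 0 0 -3 6; 0 0 -3 6; 0 0 -3 6; 0 0 -3 6.2; 0 0 -2 0; 0 0 0 0", claw=0)

```text
time_s: 0.97
tcp_pos: [0.1984, -0.5941, 0.4084]
ee_rot: [[-0.953, 0.304, 0.004], [0.304, 0.953, -0.01], [-0.007, -0.008, -1.0]]
wrist_force: [0.6, -0.5, 1.1]
gripper_width: 0.482
gripper_force: 0.0
```

Emit:
step_arm(targets="-0.6 1.3 0 0; -1.15 2.65 0 0; -1.15 2.65 0 0; -1.15 2.65 0 0; -1.15 2.65 0 0; -1.15 2.65 0 0; -1.15 2.65 0 0; -1.15 2.65 0 0; -1.15 2.65 0 0; -1.15 2.65 0 0; -1.15 2.65 0 0; -1.15 2.65 0 0")

```text
time_s: 1.97
tcp_pos: [0.4175, -0.3408, 0.4012]
ee_rot: [[-0.953, 0.304, -0.002], [0.304, 0.953, 0.001], [0.002, 0.001, -1.0]]
wrist_force: [0.2, 0.4, -0.3]
gripper_width: 0.008
gripper_force: 0.0
```

Emit:
step_arm(targets="-1.15 2.65 0 0; -1.15 2.65 0 0; -1.15 2.65 0 0; -1.15 2.65 0 0; -1.15 2.65 0 0; -1.15 2.65 0 0; -1.15 2.65 0 0; -1.15 2.65 0 0; -1.15 2.65 0 0; -1.15 2.65 0 0; -1.15 2.65 0 0; 0 0 0 0")

```text
time_s: 2.97
tcp_pos: [0.6284, -0.0992, 0.3988]
ee_rot: [[-0.954, 0.3, -0.004], [0.3, 0.954, 0.001], [0.005, 0.0, -1.0]]
wrist_force: [-0.7, -0.7, -1.3]
gripper_width: 0.006
gripper_force: 0.0
```

Emit:
step_arm(targets="-0.8 1.7 0 0; -0.8 1.8 0 0; 0 0 1.5 0; 0 0 2.5 0; 0 0 2.5 0; 0 0 2.5 0; 0 0 2.5 0; 0 0 1.5 0; 0 0 0 0; 0 0 0 0")

```text
time_s: 3.8
tcp_pos: [0.6513, -0.0752, 0.2714]
ee_rot: [[-0.953, 0.304, -0.003], [0.304, 0.953, -0.001], [0.003, -0.002, -1.0]]
wrist_force: [-0.2, -0.2, 0.5]
gripper_width: 0.006
gripper_force: 0.0
```

```bash
cat >>h.py <<'E'
def where(H=np.array([.6072,-.0558,0]),yaw=-.3092):
    s=sense();d=s['tcp_pos']-H;X=np.array([np.cos(yaw),np.sin(yaw),0]);Y=np.array([-np.sin(yaw),np.cos(yaw),0])
    print('t',s['time_s'],'hingeframe X,Y,z mm',np.round([d@X*1e3,d@Y*1e3,d[2]*1e3],1),'F',np.round([s['wrist_force']@X,s['wrist_force']@Y,s['wrist_force'][2]],2))
E
python3 - <<'E'
from h import *
where();t=cams.capture('scene');cv2.imwrite('pics/c.png',t['frame'])
E
```

```text
t 3.8 hingeframe X,Y,z mm [ 47.9  -5.1 271.4] F [-0.16 -0.27  0.45]
```

View pics/c.png

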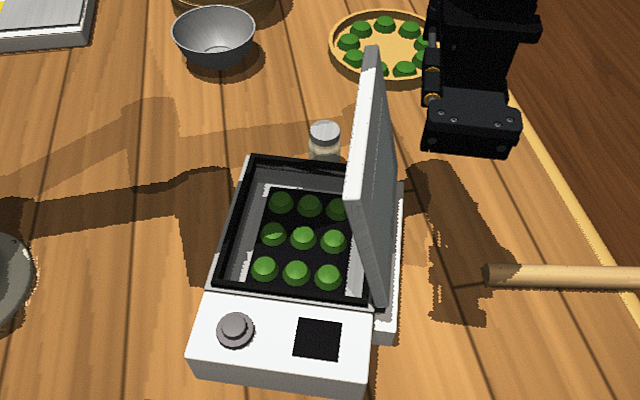

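The gripper stands behind the cover and clear of it, with its body at about (470,110).

Emit:
step_arm(targets="0.5 0.1 0 0; 1 0.1 0 0; 1 0.1 0 0; 1 0.1 0 0; 1 0.1 0 0; 0.6 0 0 0; 0.4 0 0 0; 0.3 0 0 0; 0 0 0 0")

```text
time_s: 4.6
tcp_pos: [0.5981, -0.0527, 0.2731]
ee_rot: [[-0.953, 0.304, 0.001], [0.304, 0.953, 0.0], [-0.001, 0.0, -1.0]]
wrist_force: [0.0, -0.2, -0.1]
gripper_width: 0.004
gripper_force: 0.0
```

```bash
python3 - <<'E'
from h import *
where()
# waypoints of TCP for tool corner at r=.18
w=.0095
P=lambda a:np.array([-.18*np.cos(a)+.018*np.sin(a)+w,.09+.18*np.sin(a)+.018*np.cos(a)])*100
a0=1.32
for a in np.arange(1.32,-.01,-.04):
    p,q=P(a),P(a-.04);print('%.2f pos %s  x %.2f z %.2f'%(a,np.round(p*10,1),p[0]-q[0],p[1]-q[1]))
E
```

```text
t 4.6 hingeframe X,Y,z mm [-9.600e+00  2.000e-01  2.731e+02] F [ 0.08 -0.23 -0.07]
1.32 pos [-17.7 268.8]  x 0.71 z 0.12
1.28 pos [-24.9 267.6]  x 0.71 z 0.15
1.24 pos [-31.9 266.1]  x 0.70 z 0.18
1.20 pos [-38.9 264.3]  x 0.69 z 0.21
1.16 pos [-45.9 262.2]  x 0.68 z 0.24
1.12 pos [-52.7 259.9]  x 0.67 z 0.26
1.08 pos [-59.5 257.2]  x 0.66 z 0.29
1.04 pos [-66.1 254.3]  x 0.65 z 0.32
1.00 pos [-72.6 251.2]  x 0.64 z 0.34
0.96 pos [-79.  247.8]  x 0.62 z 0.37
0.92 pos [-85.2 244.1]  x 0.61 z 0.39
0.88 pos [-91.3 240.2]  x 0.59 z 0.42
0.84 pos [-97.2 236.1]  x 0.58 z 0.44
0.80 pos [-103.   231.7]  x 0.56 z 0.46
0.76 pos [-108.6  227.1]  x 0.54 z 0.48
0.72 pos [-114.   222.2]  x 0.52 z 0.50
0.68 pos [-119.1  217.2]  x 0.50 z 0.52
0.64 pos [-124.1  211.9]  x 0.48 z 0.54
0.60 pos [-128.9  206.5]  x 0.45 z 0.56
0.56 pos [-133.4  200.9]  x 0.43 z 0.58
0.52 pos [-137.8  195.1]  x 0.41 z 0.60
0.48 pos [-141.8  189.1]  x 0.38 z 0.61
0.44 pos [-145.7  183. ]  x 0.36 z 0.63
0.40 pos [-149.3  176.7]  x 0.33 z 0.64
0.36 pos [-152.6  170.3]  x 0.31 z 0.65
0.32 pos [-155.7  163.7]  x 0.28 z 0.67
0.28 pos [-158.5  157. ]  x 0.25 z 0.68
0.24 pos [-161.1  150.3]  x 0.23 z 0.69
0.20 pos [-163.3  143.4]  x 0.20 z 0.70
0.16 pos [-165.3  136.4]  x 0.17 z 0.70
0.12 pos [-167.1  129.4]  x 0.14 z 0.71
0.08 pos [-168.5  122.3]  x 0.12 z 0.71
0.04 pos [-169.6  115.2]  x 0.09 z 0.72
-0.00 pos [-170.5  108. ]  x 0.06 z 0.72
```

Emit:
step_arm(targets="0.15 0 0.1 0; 0.15 0 0.1 0; 0.15 0 0.1 0; 0.15 0 0.1 0; 0.15 0 0 0; 0.15 0 0 0; 0.2 0 0 0; 0.2 0 0.05 0; 0.2 0 0.05 0; 0.2 0 0.05 0")

```text
time_s: 5.43
tcp_pos: [0.5845, -0.0481, 0.2675]
ee_rot: [[-0.953, 0.304, 0.006], [0.304, 0.953, -0.001], [-0.006, 0.001, -1.0]]
wrist_force: [5.9, -2.5, -1.9]
gripper_width: 0.005
gripper_force: 2.8
```

```bash
python3 -c "
from h import *
where()"
```

```text
t 5.4333 hingeframe X,Y,z mm [-24.    0.4 267.5] F [ 6.4  -0.56 -1.89]
```

Emit:
step_arm(targets="0.5 0 0.1 0; 0.7 0 0.18 0; 0.7 0 0.21 0; 0.68 0 0.24 0; 0.67 0 0.26 0; 0.66 0 0.29 0; 0.65 0 0.32 0; 0.64 0 0.34 0; 0.62 0 0.37 0; 0.61 0 0.39 0")

```text
time_s: 6.27
tcp_pos: [0.5231, -0.0283, 0.2413]
ee_rot: [[-0.953, 0.304, 0.006], [0.304, 0.953, -0.001], [-0.006, 0.001, -1.0]]
wrist_force: [4.6, -2.0, 0.3]
gripper_width: 0.006
gripper_force: 2.2
```

```bash
python3 -c "
from h import *
where()"
```

```text
t 6.2667 hingeframe X,Y,z mm [-88.5   0.6 241.3] F [ 4.96 -0.47  0.29]
```

Emit:
step_arm(targets="0.58 0 0.4 0; 0.58 0 0.44 0; 0.56 0 0.46 0; 0.54 0 0.48 0; 0.52 0 0.5 0; 0.5 0 0.52 0; 0.48 0 0.54 0; 0.45 0 0.56 0; 0.43 0 0.58 0; 0.41 0 0.6 0")

```text
time_s: 7.1
tcp_pos: [0.4724, -0.0124, 0.1888]
ee_rot: [[-0.953, 0.304, 0.0], [0.304, 0.953, 0.0], [0.0, 0.0, -1.0]]
wrist_force: [3.2, 0.1, 1.6]
gripper_width: 0.005
gripper_force: 1.6
```

```bash
python3 -c "
from h import *
where()"
```

```text
t 7.1 hingeframe X,Y,z mm [-141.6    0.3  188.8] F [2.97 1.1  1.63]
```

At 0.48 rad; continuing slower down to about 0.1 rad.

Emit:
step_arm(targets="0.36 0 0.63 0; 0.33 0 0.64 0; 0.31 0 0.65 0; 0.28 0 0.67 0; 0.25 0 0.68 0; 0.23 0 0.69 0; 0.2 0 0.7 0; 0.12 0 0.45 0; 0.08 0 0.35 0; 0.06 0 0.3 0")

```text
time_s: 7.93
tcp_pos: [0.4507, -0.0064, 0.1309]
ee_rot: [[-0.953, 0.304, -0.002], [0.304, 0.953, -0.001], [0.002, -0.002, -1.0]]
wrist_force: [-2.5, 0.3, 3.2]
gripper_width: 0.007
gripper_force: 1.6
```

```bash
python3 -c "
from h import *
where()"
```

```text
t 7.9333 hingeframe X,Y,z mm [-164.1   -0.6  130.9] F [-2.49 -0.43  3.23]
```

Emit:
step_arm(targets="0.15 0 0.3 0; 0.15 0 0.25 0; 0.1 0 0.2 0; 0.05 0 0.15 0; 0.05 0 0.1 0; 0 0 0.1 0; 0 0 0.1 0; 0 0 0 0; 0 0 0 0")

```text
time_s: 8.68
tcp_pos: [0.4472, -0.0042, 0.1197]
ee_rot: [[-0.953, 0.304, 0.001], [0.304, 0.953, 0.0], [-0.0, 0.001, -1.0]]
wrist_force: [1.7, -0.2, 2.3]
gripper_width: 0.008
gripper_force: 1.0
```

```bash
python3 -c "
from h import *
where()"
```

```text
t 8.6833 hingeframe X,Y,z mm [-168.1    0.5  119.7] F [1.66 0.3  2.28]
```

Emit:
step_arm(targets="0 0 0.06 0; 0 0 0.06 0; 0 0 0.06 0; 0 0 0.06 0; 0 0 0.06 0; 0 0 0 0; 0 0 0 0")

```text
time_s: 9.27
tcp_pos: [0.4467, -0.0045, 0.1165]
ee_rot: [[-0.953, 0.304, -0.001], [0.304, 0.953, -0.0], [0.001, -0.0, -1.0]]
wrist_force: [1.4, 1.4, 2.4]
gripper_width: 0.005
gripper_force: 0.9
```

Emit:
step_arm(targets="0 0 0.05 0; 0 0 0.05 0; 0 0 0.05 0; 0 0 0.05 0; 0 0 0 0; 0 0 0 0")

```text
time_s: 9.77
tcp_pos: [0.4465, -0.0047, 0.1144]
ee_rot: [[-0.953, 0.304, -0.001], [0.304, 0.953, -0.0], [0.001, -0.001, -1.0]]
wrist_force: [-0.4, 0.8, 1.9]
gripper_width: 0.006
gripper_force: 0.9
```

Emit:
step_arm(targets="0 0 0.04 0; 0 0 0.04 0; 0 0 0.03 0; 0 0 0 0; 0 0 0 0")

```text
time_s: 10.18
tcp_pos: [0.4466, -0.0047, 0.1133]
ee_rot: [[-0.953, 0.304, -0.001], [0.304, 0.953, -0.0], [0.001, -0.001, -1.0]]
wrist_force: [-1.1, 1.1, 1.3]
gripper_width: 0.005
gripper_force: 0.9
```

Emit:
step_arm(targets="0.02 0 0.04 0; 0.02 0 0.04 0; 0.02 0 0.03 0; 0 0 0 0; 0 0 0 0")

```text
time_s: 10.6
tcp_pos: [0.4464, -0.0045, 0.1125]
ee_rot: [[-0.953, 0.304, 0.0], [0.304, 0.953, -0.0], [-0.0, -0.0, -1.0]]
wrist_force: [-0.3, -2.2, 1.6]
gripper_width: 0.009
gripper_force: 1.2
```

Emit:
step_arm(targets="0 0 0.04 0; 0 0 0.04 0; 0 0 0.03 0; 0 0 0 0; 0 0 0 0")

```text
time_s: 11.02
tcp_pos: [0.4464, -0.0042, 0.1113]
ee_rot: [[-0.953, 0.304, 0.0], [0.304, 0.953, 0.0], [0.0, 0.0, -1.0]]
wrist_force: [0.1, -0.9, 1.3]
gripper_width: 0.009
gripper_force: 1.1
```

Emit:
step_arm(targets="0 0 0.04 0; 0 0 0.04 0; 0 0 0.03 0; 0 0 0 0; 0 0 0 0")

```text
time_s: 11.43
tcp_pos: [0.4463, -0.0042, 0.1101]
ee_rot: [[-0.953, 0.304, -0.0], [0.304, 0.953, 0.0], [0.0, -0.0, -1.0]]
wrist_force: [-1.6, -0.8, 1.6]
gripper_width: 0.006
gripper_force: 1.1
```

Emit:
step_arm(targets="0 0 -0.3 0; 0.6 0 0 0; 0.6 0 0 0; 0 0 0.1 0; 0 0 0.1 0; 0 0 0.05 0; 0 0 0.05 0; 0 0 0 0")

```text
time_s: 12.1
tcp_pos: [0.435, -0.0006, 0.1102]
ee_rot: [[-0.953, 0.304, -0.0], [0.304, 0.953, 0.0], [0.0, -0.0, -1.0]]
wrist_force: [0.2, -0.3, 1.0]
gripper_width: 0.004
gripper_force: 0.2
```

```bash
python3 -c "
from h import *
where()"
```

```text
t 12.1 hingeframe X,Y,z mm [-180.8    0.2  110.2] F [ 0.32 -0.19  0.96]
```

Emit:
step_arm(targets="0 0 0.04 0; 0 0 0.04 0; 0 0 0.04 0; 0 0 0 0; 0 0 0 0")

```text
time_s: 12.52
tcp_pos: [0.435, -0.0005, 0.1091]
ee_rot: [[-0.953, 0.304, 0.0], [0.304, 0.953, 0.0], [0.0, 0.0, -1.0]]
wrist_force: [-1.3, 2.0, 2.3]
gripper_width: 0.005
gripper_force: 1.2
```

Emit:
step_arm(targets="0 0 0.04 0; 0 0 0.04 0; 0 0 0.04 0; 0 0 0 0; 0 0 0 0")

```text
time_s: 12.93
tcp_pos: [0.4349, -0.0005, 0.1084]
ee_rot: [[-0.953, 0.304, 0.0], [0.304, 0.953, 0.0], [-0.0, 0.0, -1.0]]
wrist_force: [-4.1, 2.1, 6.8]
gripper_width: 0.006
gripper_force: 3.6
```

Emit:
step_arm(targets="0 0 0.03 0; 0 0 0.03 0; 0 0 0 0; 0 0 0 0")

```text
time_s: 13.27
tcp_pos: [0.4349, -0.0005, 0.1081]
ee_rot: [[-0.953, 0.304, 0.0], [0.304, 0.953, -0.0], [-0.0, -0.0, -1.0]]
wrist_force: [-4.2, 2.9, 10.1]
gripper_width: 0.002
gripper_force: 5.0
```

Emit:
step_arm(targets="0 0 0.03 0; 0 0 0.03 0; 0 0 0 0; 0 0 0 0; 0 0 0 0")

```text
time_s: 13.68
tcp_pos: [0.4349, -0.0005, 0.1079]
ee_rot: [[-0.953, 0.304, 0.0], [0.304, 0.953, -0.0], [-0.0, -0.0, -1.0]]
wrist_force: [-5.9, 2.9, 13.0]
gripper_width: 0.007
gripper_force: 6.4
```

Emit:
step_arm(targets="0 0 0.03 0; 0 0 0.01 0; 0 0 0 0; 0 0 0 0; 0 0 0 0")

```text
time_s: 14.1
tcp_pos: [0.4349, -0.0005, 0.1077]
ee_rot: [[-0.953, 0.304, 0.0], [0.304, 0.953, -0.0], [-0.0, -0.0, -1.0]]
wrist_force: [-6.7, 4.1, 14.8]
gripper_width: 0.006
gripper_force: 7.4
```

```bash
python3 -c "
from h import *
where()"
```

```text
t 14.1 hingeframe X,Y,z mm [-181.     0.2  107.7] F [-7.62  1.9  14.75]
```

Emit:
step_arm(targets="0.03 0 0 0; 0.03 0 0 0; 0 0 0 0; 0 0 0 0")

```text
time_s: 14.43
tcp_pos: [0.4349, -0.0005, 0.1077]
ee_rot: [[-0.953, 0.303, 0.001], [0.303, 0.953, -0.0], [-0.001, 0.0, -1.0]]
wrist_force: [-4.2, 1.4, 12.7]
gripper_width: 0.009
gripper_force: 6.6
```

Emit:
step_arm(targets="0.03 0 0.03 0; 0.02 0 0.02 0; 0 0 0 0; 0 0 0 0; 0 0 0 0")

```text
time_s: 14.85
tcp_pos: [0.4349, -0.0005, 0.1077]
ee_rot: [[-0.953, 0.303, 0.002], [0.303, 0.953, -0.001], [-0.002, 0.0, -1.0]]
wrist_force: [-3.9, 0.4, 14.7]
gripper_width: 0.003
gripper_force: 7.6
```

Emit:
step_arm(targets="0 0 0.02 0; 0 0 0 0; 0 0 0 0; 0 0 0 0")

```text
time_s: 15.18
tcp_pos: [0.4348, -0.0005, 0.1076]
ee_rot: [[-0.953, 0.303, 0.002], [0.303, 0.953, -0.001], [-0.002, 0.0, -1.0]]
wrist_force: [-5.2, 1.5, 15.7]
gripper_width: 0.007
gripper_force: 8.0
```

Emit:
step_arm(targets="0 0 -0.05 0; 0 0 -0.1 0; 0 0 -0.2 0; 0 0 -0.5 0; 0 0 -1 0; 0 0 -1.5 0; 0 0 -1.5 0; 0 0 -1 0; 0 0 0 0; 0 0 0 0")

```text
time_s: 16.02
tcp_pos: [0.4339, -0.0002, 0.1641]
ee_rot: [[-0.953, 0.304, 0.001], [0.304, 0.953, 0.001], [-0.0, 0.001, -1.0]]
wrist_force: [-0.4, -0.9, -0.8]
gripper_width: 0.003
gripper_force: 0.0
```

Emit:
step_arm(targets="-0.1 -1.3 0 0; -0.2 -2 0 0; -0.2 -2 0 0; -0.2 -2 0 0; -0.2 -2 0 0; -0.2 -2 0 0; -0.2 -2 0 0; -0.2 -2 0 0; -0.1 -2 0 0; 0 0 0 0; 0 0 0 0")

```text
time_s: 16.93
tcp_pos: [0.3956, -0.1704, 0.163]
ee_rot: [[-0.952, 0.306, -0.002], [0.306, 0.952, 0.0], [0.002, -0.0, -1.0]]
wrist_force: [-0.4, 0.7, 0.1]
gripper_width: 0.006
gripper_force: 0.0
```

```bash
python3 - <<'E'
from h import *
where();a=cams.capture('top')['frame'];b=cams.capture('scene')['frame'];cv2.imwrite('pics/d.png',np.hstack([a[90:340,190:490],b[130:380,140:440]]))
E
```

```text
t 16.9333 hingeframe X,Y,z mm [-166.7 -173.6  163. ] F [-0.63  0.52  0.1 ]
```

View pics/d.png

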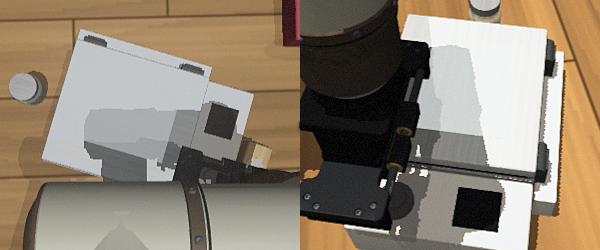

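The picture shows the cover lying level over the chamber. The gripper is above the button, which is half visible at about (400,203) in the montage.

Emit:
step_arm(targets="0 0 1 0; 0 0 1.5 0; 0 0 1.5 0; 0 0 1 0; 0 0 0.5 0; 0 0 0.3 0; 0 0 0 0; 0 0 0 0")

```text
time_s: 17.7
tcp_pos: [0.397, -0.1697, 0.1064]
ee_rot: [[-0.953, 0.303, 0.001], [0.303, 0.953, -0.0], [-0.001, 0.0, -1.0]]
wrist_force: [-0.6, 0.2, -0.1]
gripper_width: 0.005
gripper_force: 0.0
```

Emit:
step_arm(targets="0 0 0.1 0; 0 0 0.1 0; 0 0 0.1 0; 0 0 0.1 0; 0 0 0.1 0; 0 0 0.1 0; 0 0 0 0; 0 0 0 0")

```text
time_s: 18.37
tcp_pos: [0.3967, -0.17, 0.1002]
ee_rot: [[-0.953, 0.304, 0.0], [0.304, 0.953, -0.0], [-0.0, -0.0, -1.0]]
wrist_force: [-1.4, 0.0, 2.0]
gripper_width: -0.001
gripper_force: 1.3
```

Emit:
step_arm(targets="0 0 0.1 0; 0 0 0.1 0; 0 0 0.1 0; 0 0 0 0; 0 0 0 0")

```text
time_s: 18.78
tcp_pos: [0.3967, -0.17, 0.0972]
ee_rot: [[-0.953, 0.304, 0.0], [0.304, 0.953, -0.0], [-0.0, -0.0, -1.0]]
wrist_force: [-0.1, 1.6, 4.1]
gripper_width: 0.005
gripper_force: 2.2
```

Emit:
step_arm(targets="0 0 0.1 0; 0 0 0.1 0; 0 0 0 0; 0 0 0 0")

```text
time_s: 19.12
tcp_pos: [0.3968, -0.17, 0.0963]
ee_rot: [[-0.953, 0.303, 0.0], [0.303, 0.953, -0.0], [-0.001, -0.0, -1.0]]
wrist_force: [-3.5, 2.2, 13.8]
gripper_width: 0.007
gripper_force: 6.9
```

Emit:
step_arm(targets="0 0 0 0; 0 0 0 0; 0 0 -0.3 0; 0 0 -0.5 0; 0 0 -1 0; 0 0 -2 0; 0 0 -3 0; 0 0 -3 0; 0 0 -2 0; 0 0 -1 0; 0 0 0 0; 0 0 0 0")

```text
time_s: 20.12
tcp_pos: [0.3962, -0.1697, 0.2226]
ee_rot: [[-0.953, 0.305, -0.0], [0.305, 0.953, 0.001], [0.0, 0.001, -1.0]]
wrist_force: [0.2, 0.4, -1.2]
gripper_width: 0.006
gripper_force: 0.0
```

Emit:
step_arm(targets="0 -1 -0.5 0; 0 -2 -1 0; 0 -2 -1 0; 0 -2 -1 0; 0 -2 -1 0; 0 -2 -1 0; 0 -2 -1 0; 0 -2 -1 0; 0 -2 0 0; 0 0 0 0; 0 0 0 0; 0 0 0 0")

```text
time_s: 21.12
tcp_pos: [0.3442, -0.3317, 0.2968]
ee_rot: [[-0.952, 0.305, -0.002], [0.305, 0.952, 0.002], [0.003, 0.001, -1.0]]
wrist_force: [-0.6, -0.3, 0.3]
gripper_width: 0.005
gripper_force: 0.0
```

```bash
python3 - <<'E'
from h import *
where();a=cams.capture('top')['frame'];b=cams.capture('scene')['frame'];cv2.imwrite('pics/e.png',np.hstack([a[90:340,190:490],b[130:380,140:440]]))
E
```

```text
t 21.1167 hingeframe X,Y,z mm [-166.6 -342.8  296.8] F [-0.46 -0.5   0.33]
```

View pics/e.png

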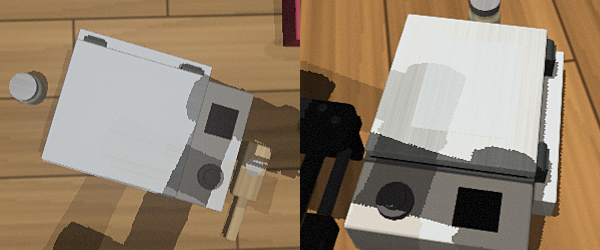

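The cover lies closed, the button at about (210,177) in the montage has sprung back up, and the arm is clear with nothing else moved.

```bash
python3 -c "
from station import r
print(r.finish_job())"
```

```text
the job is handed in; nothing more can be done
None
```

I closed the cover slowly, pressed it onto its seal with about 15.7 N (under the 20 N limit), pressed the start button to its stop and let go. I handed the job in at about 21 s with the arm clear; I saw the cover closed afterwards, but the 7 N on the seal after release could not be measured.

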